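# Stroke the cutter head of a card trimmer and leave it on the tight spot

## Task

The cutter head of this card trimmer drags somewhere on its rail. With no card under it, slide the head slowly all the way to the stop at the left end of the rail (your left, as seen from the robot), then all the way back to the stop at the right end, feeling for the places where it sticks; do not ram it into the rubber stops and do not push its blade button down. Then bring it back to the one place where it drags hardest and leave it standing in the middle of that place, let go, so that the rail can be cleaned at that spot; leave the other things where they are.

Things in the scene. Friction and masses are not known exactly. Their poses are not given: they have to be found in the camera images.
- trimmer: A4 rail trimmer, fixed to the table: grey bed 200 mm (its x) by 420 mm (its y), bed top at z = 14 mm. Origin: centre of the underside, at table height; +x points away from the robot, +y along the rail to the robot's left (yaw within 0.4 rad). The rail lies over x = +65 mm. The bed is clear for 40 mm on either side of the head.
- rail_mid (a point): middle of the aluminium rail's top face (z = 31 mm; the rail is 20 mm wide). The clean rail drags about 1.5 N. In two places, unseen, each felt over some 25 to 35 mm of head travel and none within 30 mm of the stops, the head drags more: about 3 to 5 N in all at the light one, about 10 to 14 N at the tight one; which is nearer to which end varies.
- left_buffer: rubber buffer, a 16 mm dome on the inner face of the left (+y) end block: the left stop. Origin: its tip, 39.5 mm above the table, at trimmer x = 65 mm, y = +180 mm; the head's end face meets it there. It gives about 1 mm for 12 N; more than 20 N is ramming it. The black end blocks are 46 mm across the rail, 20 mm along it, top at z = 44 mm.
- right_buffer: the same on the right (-y) end block: the right stop, its tip at trimmer y = -180 mm.
- head (a joint): travel of the cutter head along the rail in m: 0 where it meets the right buffer, 0.300 where it meets the left one. At value q the head's centre is at trimmer x = 65 mm, y = -150 mm + q. It starts somewhere in the middle and stays where it is let go. Slowly means under 0.2 m/s.
- head_top (a point): centre of the top face of the cutter head's body, z = 50 mm. The head is a black block straddling the rail, 44 mm across it (trimmer x), 60 mm along it (y), z = 17 to 50 mm, with ribbed upright flanks; it can be gripped across the flanks from above or pushed along. It moves only along the rail. Axes as the trimmer's.
- blade_button (a joint): round grey blade button, 26 mm across, on the middle of the head's top (z = 50 to 61 mm when up): 0 = up, 0.006 m = fully down; sprung, starts to move at about 2.4 N. More than 4 mm down puts the blade in the cutting strip.
- card_pack: banded pack of kraft earring cards, 55 x 88 x 18 mm, on the trimmer's bed on the robot's side of the rail, clear of the head's path; origin centre of underside. Bystander.
- bead_jar: clear lidded jar of beads, 74 mm across, 76 mm tall, on the table to the left of the trimmer; origin centre of underside. Bystander.
- wire_spool: spool of copper wire, 64 mm across, 30 mm tall, on the table to the right of the trimmer; origin centre of underside. Bystander.
- pliers: small flat-nose pliers lying flat, 130 mm long, 13 mm high, on the table beyond the trimmer; origin near the pivot. Bystander.

How it is judged:
By the outcome, as a careful person would: the job done as asked, in the order asked, and still so for the second after the job is handed in, with the robot touching nothing.
It also fails if it takes over 64 s, if anything falls off the work surface, if the arm or the gripper's body presses on something with over 40 N, if the wrist force passes 120 N, or if a joint passes its speed limit or range.

## Robot

A 6-joint arm with a two-finger parallel gripper is mounted at the origin on the work surface. World frame = base frame: x ahead of the robot, y to its left, z up, the work surface at z = 0. Lengths are in mm, angles in rad, forces in N, time in s.
With the tool pointing down it reaches from about 250 to 850 mm from the base axis. Payload 12.5 kg.
Tool frame: the origin (TCP) lies at the very end of the fingers, on their centre line; the grasp point (between the pads) lies 19 mm behind it (robot.tcp_to_grasp is the distance from the TCP to the grasp point, in mm); z points along the fingers, y is the line along which they close (so a half turn about z gives the same grasp; the last joint's range is limited). The gripper opens to 93 mm and grips with 3 to 60 N. Pads are 15 mm wide; open, the fingers measure 128 mm over their backs; the gripper's body (75 mm by 188 mm) begins 65 mm behind the grasp point.
Start: joints at [1.206, 0.351, 1.652, -0, 1.139, -0.085], TCP at [151.858, 528.605, 218.633] pointing down, gripper open.
Joint ranges: [-2.75, 2.75], [-0.79, 2.1], [0.01, 2.65], [-1.57, 4.71], [0.07, 3.14], [-2.87, 2.87]. Speed limits (rad/s): [2.22, 2.22, 2.79, 3.14, 3.14, 3.14].

## Interface

Orientations are given as a 3x3 rotation matrix whose columns are the frame's x, y, z axes.
In Python, from station import robot, optics, spotter gives the robot as it stands. The module is installed in compiled form; this text tells all that it offers.
- The arm moves only by the tool servo_tool, never from a script. Its arguments are lists of equal length, an entry for each row: "slide": the shift along the tool's x, y, z in m, a list of three; "turn": the turn about the tool's z in rad. In form: {"slide": [[x, y, z], ...], "turn": [turn, ...]}. A call has 1 to 5 rows; each row is the pose to reach, as a shift and turn from the pose commanded when the call began, along the tool's axes at that moment; what a row does not reach only later rows make up. A row lasts 1/8 s, in which the tool goes at most 62.5 mm and 10.7 degrees, less where a joint would pass 70% of its speed; a pose out of reach is approached as far as the arm can. A call with a gripper value outside its range is refused whole. "fingers" is the closure, from 0 (fully open) to 1 (shut), set as the call begins (left out, the last holds). The fingers move at their own pace and stop on an object; "grip_force" is the grip in N (left out, the last holds). Time passes only in rows, so rows that repeat a pose let the fingers close. It gives the time, the measured TCP pose, the force, the opening and the grip force at its end, in the units of the state.
- robot.state(): the state, without advancing time (a new reading comes with each control period).
- optics.camera(name): name is "side" or "top"; returns the picture (420x560x3 uint8, red, green, blue); there is no depth.
- optics.camera_model(name): a dict with "vertical_fov" (degrees; the focal length in pixels is half the picture's height over the tangent of half this angle, whatever the lens; pixels are square), "cx", "cy" (the principal point, pixels), "distortion" ([k1, k2, p1, p2, k3] as OpenCV has them; the pictures are not rectified), "R" (3x3) and "t" (3): a world point X has camera coordinates R X + t. Camera axes: x right, y down, z forward; pixel columns grow to the right and rows downward; lengths in mm; the calibration is good to about 2 mm. A picture is of the moment at which its call begins. camera_model takes no time and is no camera call.
- robot.job_done(): hands the job in; it is judged then, once.
Trained networks look in the newest picture that a camera, given by its name, has taken for a name from the list of things; names that differ only in an ending like _2 or _b are one class to them, and where a whole thing is asked for, a point or a joint stands for the part that bears it (a point fixed in the world has none). Each returns a list of dicts, best first, with "confidence" (0 to 1); they miss things now and then, are a little off and sometimes report something else, mostly with a low value. They report only what shows in the picture. A call takes as long as a camera call.
- spotter.outline_of(query, camera): "mask" (420x560 bool, what is visible of it) and "box" ([left, top, right, bottom] in pixels, round what is visible of it).
The state is a dict: "time_s": time; "joint_positions": joint angles; "qd": joint speeds; "tau": joint torques, N m; "position": TCP position; "eef_rot": TCP orientation; "force": force on the tool from outside, world axes, zero at the start; "torque": the same for the moment, N m; "grip_width": opening from 0.0 (shut) to 1.0 (fully open); "grip_force": force on a finger pad.
Only numpy, scipy, OpenCV 4.12 (cv2) and the standard library are available. Lean on these libraries where they do the work, as an engineer would, in place of code of your own. Each camera call takes 0.05 s, during which the arm holds its last target. There are 200 camera calls.

## Working session

There is one attempt and no reset: what is moved stays moved. The work goes in short steps, Python scripts to look and compute and a tool call to move; the robot and the scene stay as the last step left them, time stands still between calls to the robot, and variables do not carry over. Pictures are saved under pics/ and viewed, at most 10 in all, crops included, and the job is handed in when it is done.

Besides the shell and the picture viewer there is one more tool, called after "Emit:" by a JSON object that holds its "name" and its "arguments". servo_tool: Moves the arm, as the interface text tells. Its arguments: {"type":"object","properties":{"slide":{"type":"array"},"turn":{"type":"array"},"fingers":{"type":"number"},"grip_force":{"type":"number"}},"required":["slide","turn"]}

```bash
mkdir -p pics
cat > h.py <<'E'
import numpy as np, cv2
from station import robot, optics, spotter
def cam(n):
    m=optics.camera_model(n); f=210/np.tan(np.radians(m["vertical_fov"])/2)
    K=np.array([[f,0,m["cx"]],[0,f,m["cy"]],[0,0,1.]]); return K,np.array(m["distortion"],float),np.array(m["R"],float),np.array(m["t"],float)
def proj(n,P):
    K,d,R,t=cam(n); return cv2.projectPoints(np.array(P,float).reshape(-1,3),cv2.Rodrigues(R)[0],t,K,d)[0][:,0]
def back(n,px,z):
    K,d,R,t=cam(n); u=cv2.undistortPoints(np.array(px,float).reshape(-1,1,2),K,d)[:,0]
    r=np.c_[u,np.ones(len(u))]@R; c=-R.T@t; return c+r*((z-c[2])/r[:,2])[:,None]
E
python3 - <<'E'
from h import *
s=robot.state(); print(s["time_s"],s["position"],s["eef_rot"],s["force"])
for n in("top","side"):
    cv2.imwrite(f"pics/{n}0.png",optics.camera(n)[:,:,::-1])
    print(n,-cam(n)[2].T@cam(n)[3])
    for q in("trimmer","head","blade_button","left_buffer","right_buffer"):
        for r in spotter.outline_of(q,n)[:2]:
            ys,xs=np.nonzero(r["mask"]); print(q,round(r["confidence"],2),r["box"],xs.mean().round(1),ys.mean().round(1))
            if q in("head","blade_button"):print(back(n,[[xs.mean(),ys.mean()]],50 if q=="head" else 58).round(1))
E
```

```text
0.0 [151.76803553 528.29651403 218.10933622] [[-9.61116456e-01  2.76143109e-01 -3.75344081e-04]
 [ 2.76143358e-01  9.61115840e-01 -1.09001650e-03]
 [ 5.97485958e-05 -1.15128157e-03 -9.99999335e-01]] [ 0.62059871  0.87557009 -0.43497707]
top [3.43335459e+02 6.44078056e-02 1.56932398e+03]
trimmer 0.92 [208.6, 202.3, 340.6, 282.9] 273.7 237.3
head 0.55 [257.7, 211.3, 277.1, 223.7] 267.6 216.9
[[576.3   1.3  50. ]]
blade_button 0.56 [266.2, 212.7, 273.3, 220.8] 267.9 216.3
[[5.771e+02 1.000e-01 5.800e+01]]
blade_button 0.36 [260.8, 209.5, 276.8, 221.5] 267.8 217.4
[[573.2   0.6  58. ]]
right_buffer 0.46 [112.8, 250.2, 141.8, 274.0] 126.6 259.9
side [  430.53382286 -1060.92074892   818.24345368]
trimmer 0.57 [201.5, 184.3, 289.9, 287.2] 250.9 242.3
head 0.66 [264.5, 207.6, 282.2, 231.1] 273.3 220.2
[[577.1 -11.4  50. ]]
blade_button 0.56 [272.3, 210.0, 274.8, 219.4] 274.3 214.4
[[582.1   4.1  58. ]]
left_buffer 0.29 [328.0, 213.5, 373.9, 227.6] 353.6 220.6
```

View pics/top0.png

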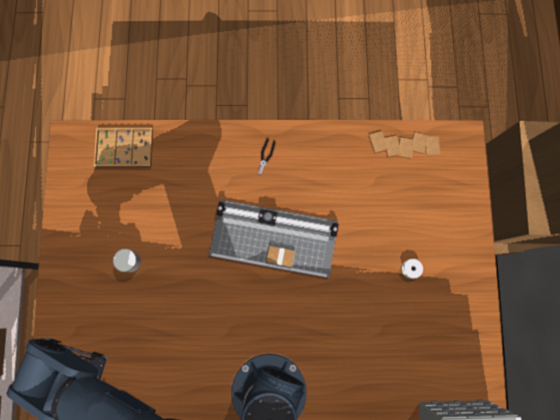

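View pics/side0.png

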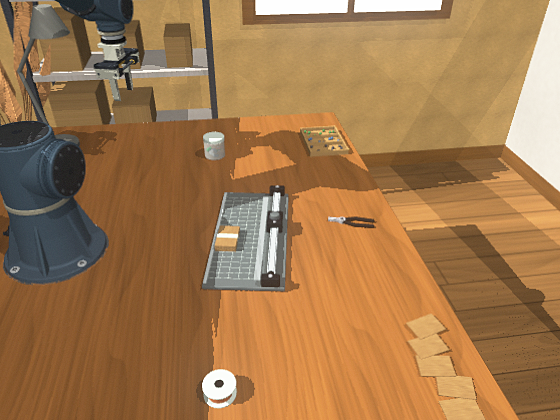

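```bash
cat > fit.py <<'E'
from h import *
from scipy.optimize import minimize
def W(p,P):
    c,s=np.cos(p[2]),np.sin(p[2]); P=np.array(P,float); return np.c_[p[0]+c*P[:,0]-s*P[:,1],p[1]+s*P[:,0]+c*P[:,1],P[:,2]]
def box(x0,x1,y0,y1,z0,z1): return [[x,y,z] for x in(x0,x1) for y in(y0,y1) for z in(z0,z1)]
B=[box(-100,100,-210,210,0,14),box(42,88,180,200,0,44),box(42,88,-200,-180,0,44),box(55,75,-180,180,14,31)]
def rend(n,p,parts):
    m=np.zeros((420*4,560*4),np.uint8)
    for b in parts: cv2.fillConvexPoly(m,cv2.convexHull(np.round(proj(n,W(p,b))*4+1.5).astype(np.int32)),255)
    return cv2.resize(m,(560,420),interpolation=cv2.INTER_AREA)/255.
if __name__=="__main__":
    im={};M={};H={}
    for n in("top","side"):
        im[n]=optics.camera(n); M[n]=spotter.outline_of("trimmer",n)[0]["mask"].astype(float)
        H[n]=spotter.outline_of("head",n)[0]["mask"]
    def cost(p,ns=("top","side")): return sum(np.abs(rend(n,p,B)-np.maximum(M[n],H[n])).sum()/M[n].sum() for n in ns)
    for ns in(("top",),("top","side")):
        r=min((minimize(cost,[515,0,y0],args=(ns,),method="Nelder-Mead",options=dict(initial_simplex=[[515,-20,y0],[535,-20,y0],[515,0,y0],[515,-20,y0+.1]])) for y0 in(-.2,-.1)),key=lambda r:r.fun)
        print(ns,r.x.round(3),r.fun)
    p=r.x; np.save("p.npy",p)
    def hc(q): return sum(np.abs(rend(n,p,[box(43,87,-180+q[0],-120+q[0],17,50)])-H[n]).sum() for n in H)
    q=min(range(0,301,3),key=lambda q:hc([q]));print("q",q,hc([q]))
    q0=q
    for n in im:
        g=im[n][150:320,180:360].copy(); g=cv2.resize(g,None,fx=4,fy=3.4*1.17647,interpolation=cv2.INTER_CUBIC)
        for b in B+[box(43,87,-180+q0,-120+q0,17,50)]:
            h=cv2.convexHull(proj(n,W(p,b)).astype(np.float32))
            cv2.polylines(g,[np.round((h-[180,150]+.5)*4).astype(int)],True,(255,255,0),1)
        cv2.imwrite(f"pics/{n}1.png",g[:600,:,::-1])
E
python3 fit.py
```

```text
('top',) [ 5.07916e+02 -2.00690e+01 -1.88000e-01] 0.08714254839788851
('top', 'side') [ 5.10353e+02 -1.55490e+01 -1.85000e-01] 0.2228366176269791Traceback (most recent call last):
  File "fit.py", line 22, in <module>
    q=min(range(0,301,3),key=lambda q:hc([q]));print("q",q,hc([q]))
  File "fit.py", line 22, in <lambda>
    q=min(range(0,301,3),key=lambda q:hc([q]));print("q",q,hc([q]))
                                      ~~^^^^^
  File "fit.py", line 21, in hc
    def hc(q): return sum(np.abs(rend(n,p,[box(43,87,-180+q[0],-120+q[0],17,50)])-H[n]).sum() for n in H)
                      ~~~^^^^^^^^^^^^^^^^^^^^^^^^^^^^^^^^^^^^^^^^^^^^^^^^^^^^^^^^^^^^^^^^^^^^^^^^^^^^^^^^
  File "fit.py", line 21, in <genexpr>
    def hc(q): return sum(np.abs(rend(n,p,[box(43,87,-180+q[0],-120+q[0],17,50)])-H[n]).sum() for n in H)
                                 ~~~~^^^^^^^^^^^^^^^^^^^^^^^^^^^^^^^^^^^^^^^^^^^^
  File "fit.py", line 9, in rend
    for b in parts: cv2.fillConvexPoly(m,cv2.convexHull(np.round(proj(n,W(p,b))*4+1.5).astype(np.int32)),255)
                                                                 ~~~~^^^^^^^^^^
  File "h.py", line 7, in proj
    K,d,R,t=cam(n); return cv2.projectPoints(np.array(P,float).reshape(-1,3),cv2.Rodrigues(R)[0],t,K,d)[0][:,0]
            ~~~^^^
  File "h.py", line 4, in cam
    m=optics.camera_model(n); f=210/np.tan(np.radians(m["vertical_fov"])/2)
ValueError: time passes only in moves, steps and waits
```

```bash
sed -i 's/^def cam(n)/import functools\n@functools.cache\ndef cam(n)/' h.py; sed -i 's/for ns in((\("top",\)),/for ns in(("top","side"),/; s/("top","side")):$/&/' fit.py; sed -i 's/for ns in(.*):$/for ns in(("top","side"),("top",)):/' fit.py; python3 fit.py
```

```text
('top', 'side') [ 5.0997e+02 -1.5715e+01 -1.8800e-01] 0.25003422019014954
('top',) [ 5.07718e+02 -1.97580e+01 -1.86000e-01] 0.08437413020176357
q 186 164.34117647058824
```

View pics/top1.png

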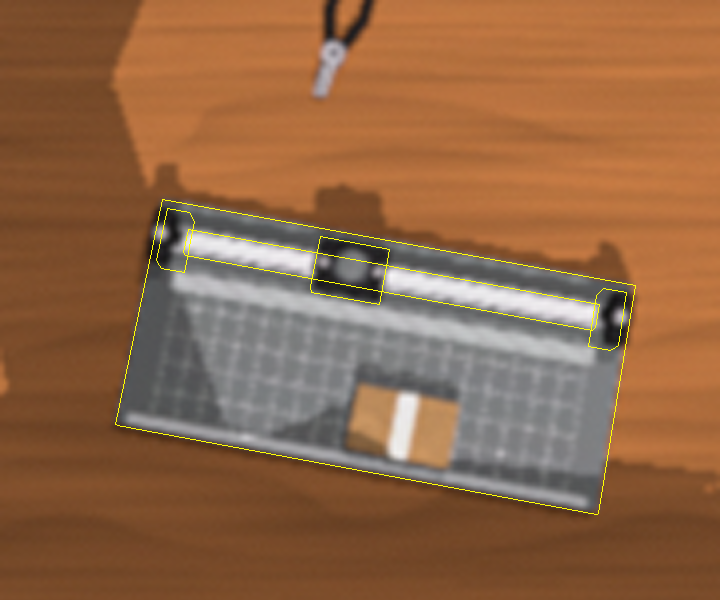

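View pics/side1.png

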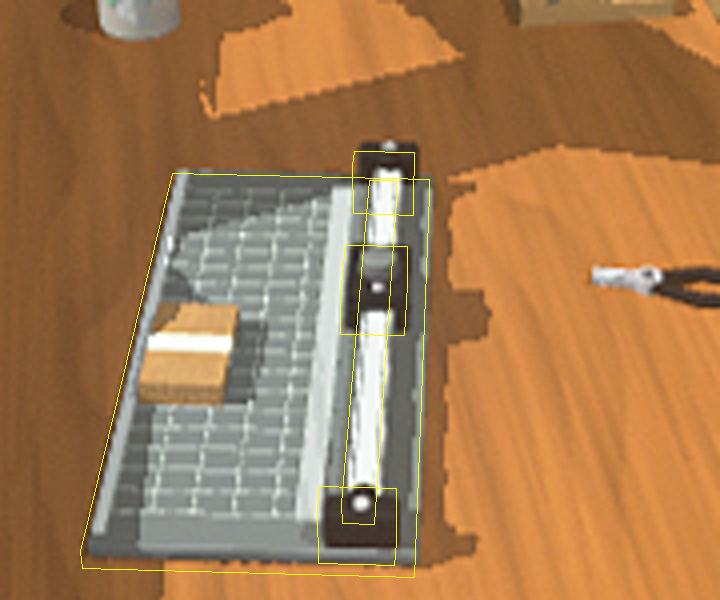

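The model overlay fits in the top view, but sits about 2 px toward -y in the side view. I'll take the head at about (579, 4) with yaw about -0.187, and go there now.

Emit:
{"name": "servo_tool", "arguments": {"slide": [[-0.05, -0.035, 0], [-0.1, -0.07, 0], [-0.15, -0.105, 0], [-0.2, -0.14, 0], [-0.25, -0.174, 0]], "turn": [0.18, 0.36, 0.54, 0.72, 0.88], "fingers": 0.2, "grip_force": 40}}

```text
time_s: 1.82
position: [345.1, 290.7, 218.9]
eef_rot: [[-0.395, 0.919, 0.001], [0.919, 0.395, 0.0], [0.0, 0.001, -1.0]]
force: [0.1, 0.8, 0.2]
grip_width: 0.796
grip_force: 0.0
```

Emit:
{"name": "servo_tool", "arguments": {"slide": [[-0.055, 0.016, 0.01], [-0.11, 0.031, 0.02], [-0.165, 0.047, 0.03], [-0.22, 0.063, 0.04], [-0.275, 0.079, 0.05]], "turn": [0.15, 0.3, 0.45, 0.55, 0.598]}}

```text
time_s: 2.45
position: [527.5, 70.1, 168.5]
eef_rot: [[0.188, 0.982, 0.0], [0.982, -0.188, 0.0], [0.0, 0.0, -1.0]]
force: [1.7, 0.3, 0.9]
grip_width: 0.803
grip_force: 0.0
```

Emit:
{"name": "servo_tool", "arguments": {"slide": [[-0.028, 0.032, 0.02], [-0.055, 0.063, 0.04], [-0.055, 0.063, 0.06], [-0.055, 0.063, 0.065]], "turn": [0, 0, 0, 0]}}

```text
time_s: 2.95
position: [577.4, 5.8, 102.4]
eef_rot: [[0.186, 0.982, -0.002], [0.982, -0.186, 0.0], [-0.0, -0.002, -1.0]]
force: [0.1, 0.3, 0.1]
grip_width: 0.802
grip_force: 0.0
```

Run:
```python
from h import *
s=robot.state(); print(s["position"],s["force"])
a=optics.camera("side")[170:260,210:330]; b=optics.camera("top")[190:280,200:320]
cv2.imwrite("pics/n2.png",np.hstack([cv2.resize(x,(400,300),interpolation=cv2.INTER_CUBIC) for x in(a,b)])[:,:,::-1])
P=s["position"]; print(proj("side",[P]),proj("top",[P]))
```

```text
[577.4280629    5.80821614 102.40758238] [0.13249625 0.34886999 0.07111039]
[[272.51292049 200.82301231]] [[266.20048253 214.14529795]]
```

View pics/n2.png

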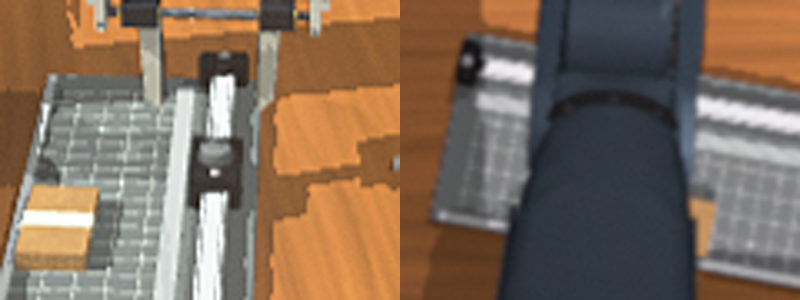

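Emit:
{"name": "servo_tool", "arguments": {"slide": [[-0.001, 0.002, 0.02], [-0.001, 0.002, 0.04], [-0.001, 0.002, 0.06], [-0.001, 0.002, 0.076], [-0.001, 0.002, 0.078]], "turn": [0, 0, 0, 0, 0]}}

```text
time_s: 3.68
position: [579.3, 4.9, 24.5]
eef_rot: [[0.186, 0.983, -0.002], [0.983, -0.186, 0.0], [-0.0, -0.002, -1.0]]
force: [-0.1, -0.8, -0.1]
grip_width: 0.798
grip_force: 0.0
```

Emit:
{"name": "servo_tool", "arguments": {"slide": [[0, 0, 0], [0, 0, 0], [0, 0, 0], [0, 0, 0], [0, 0, 0]], "turn": [0, 0, 0, 0, 0], "fingers": 0.8, "grip_force": 10}}

```text
time_s: 4.3
position: [581.9, 4.3, 26.3]
eef_rot: [[0.186, 0.983, 0.005], [0.983, -0.186, -0.001], [0.0, 0.005, -1.0]]
force: [8.4, -1.0, -4.4]
grip_width: 0.467
grip_force: 10.0
```

Emit:
{"name": "servo_tool", "arguments": {"slide": [[0, 0.0015, 0], [0, 0.003, 0], [0, 0.003, 0], [0, 0.003, 0]], "turn": [0, 0, 0, 0], "grip_force": 40}}

```text
time_s: 4.8
position: [582.1, 4.3, 26.3]
eef_rot: [[0.186, 0.983, -0.001], [0.983, -0.186, 0.0], [-0.0, -0.001, -1.0]]
force: [-5.4, 0.9, 9.7]
grip_width: 0.47
grip_force: 40.0
```

Emit:
{"name": "servo_tool", "arguments": {"slide": [[0, -0.001, -0.0015], [0, -0.001, -0.0015], [0, -0.001, -0.0015]], "turn": [0, 0, 0]}}

```text
time_s: 5.18
position: [582.0, 4.3, 26.4]
eef_rot: [[0.186, 0.983, 0.001], [0.983, -0.186, -0.0], [0.0, 0.001, -1.0]]
force: [5.3, -1.2, -12.3]
grip_width: 0.467
grip_force: 40.0
```

Emit:
{"name": "servo_tool", "arguments": {"slide": [[0.005, 0, 0], [0.01, 0, 0]], "turn": [0, 0]}}

```text
time_s: 5.42
position: [583.8, 13.9, 26.4]
eef_rot: [[0.186, 0.983, 0.0], [0.983, -0.186, -0.0], [-0.0, 0.0, -1.0]]
force: [5.4, -2.0, -11.0]
grip_width: 0.472
grip_force: 40.0
```

Emit:
{"name": "servo_tool", "arguments": {"slide": [[0.005, 0, 0], [0.01, 0, 0]], "turn": [0, 0]}}

```text
time_s: 5.68
position: [585.7, 23.7, 26.4]
eef_rot: [[0.186, 0.983, 0.0], [0.983, -0.186, -0.001], [-0.001, 0.0, -1.0]]
force: [4.4, -4.5, -10.4]
grip_width: 0.473
grip_force: 40.0
```

Emit:
{"name": "servo_tool", "arguments": {"slide": [[0.005, 0, 0], [0.01, 0, 0]], "turn": [0, 0]}}

```text
time_s: 5.92
position: [587.5, 33.4, 26.4]
eef_rot: [[0.186, 0.983, 0.0], [0.983, -0.186, -0.001], [-0.001, 0.0, -1.0]]
force: [4.0, -3.4, -10.4]
grip_width: 0.473
grip_force: 40.0
```

Emit:
{"name": "servo_tool", "arguments": {"slide": [[0.005, 0.0006, 0.0007], [0.01, 0.0006, 0.0007]], "turn": [0, 0]}}

```text
time_s: 6.18
position: [589.5, 43.6, 26.3]
eef_rot: [[0.186, 0.983, -0.001], [0.983, -0.186, -0.0], [-0.0, -0.001, -1.0]]
force: [-2.7, -1.1, -1.7]
grip_width: 0.468
grip_force: 40.0
```

Emit:
{"name": "servo_tool", "arguments": {"slide": [[0.005, 0, 0], [0.01, 0, 0]], "turn": [0, 0]}}

```text
time_s: 6.42
position: [591.4, 53.8, 26.3]
eef_rot: [[0.186, 0.983, -0.001], [0.983, -0.186, 0.0], [-0.0, -0.001, -1.0]]
force: [-3.8, -1.0, -0.3]
grip_width: 0.47
grip_force: 40.0
```

Emit:
{"name": "servo_tool", "arguments": {"slide": [[0.005, 0, 0], [0.01, 0, 0]], "turn": [0, 0]}}

```text
time_s: 6.68
position: [593.3, 63.6, 26.3]
eef_rot: [[0.186, 0.983, -0.001], [0.983, -0.186, 0.0], [-0.0, -0.001, -1.0]]
force: [-3.4, -0.5, -0.1]
grip_width: 0.472
grip_force: 40.0
```

Emit:
{"name": "servo_tool", "arguments": {"slide": [[0.005, 0, 0], [0.01, 0, 0]], "turn": [0, 0]}}

```text
time_s: 6.92
position: [595.2, 73.4, 26.4]
eef_rot: [[0.186, 0.983, -0.001], [0.983, -0.186, 0.0], [-0.0, -0.001, -1.0]]
force: [-5.3, -0.3, -0.3]
grip_width: 0.47
grip_force: 40.0
```

Emit:
{"name": "servo_tool", "arguments": {"slide": [[0.005, 0, 0], [0.01, 0, 0]], "turn": [0, 0]}}

```text
time_s: 7.18
position: [597.0, 83.2, 26.3]
eef_rot: [[0.186, 0.983, -0.001], [0.983, -0.186, 0.0], [-0.0, -0.001, -1.0]]
force: [-5.0, -0.7, -0.5]
grip_width: 0.468
grip_force: 40.0
```

Emit:
{"name": "servo_tool", "arguments": {"slide": [[0.005, 0, 0], [0.01, 0, 0]], "turn": [0, 0]}}

```text
time_s: 7.42
position: [598.8, 93.0, 26.3]
eef_rot: [[0.186, 0.983, -0.001], [0.983, -0.186, 0.0], [-0.0, -0.001, -1.0]]
force: [-4.5, -0.7, -0.0]
grip_width: 0.472
grip_force: 40.0
```

Emit:
{"name": "servo_tool", "arguments": {"slide": [[0.005, 0, 0], [0.01, 0, 0]], "turn": [0, 0]}}

```text
time_s: 7.68
position: [600.7, 102.8, 26.3]
eef_rot: [[0.186, 0.983, -0.001], [0.983, -0.186, 0.0], [-0.0, -0.001, -1.0]]
force: [-5.0, -2.2, -0.8]
grip_width: 0.473
grip_force: 40.0
```

Emit:
{"name": "servo_tool", "arguments": {"slide": [[0.003, -0.0004, 0], [0.006, -0.0004, 0]], "turn": [0, 0]}}

```text
time_s: 7.92
position: [601.7, 108.6, 26.3]
eef_rot: [[0.186, 0.983, -0.0], [0.983, -0.186, -0.0], [-0.0, 0.0, -1.0]]
force: [-2.8, -0.9, -2.1]
grip_width: 0.469
grip_force: 40.0
```

Emit:
{"name": "servo_tool", "arguments": {"slide": [[0.002, 0, 0]], "turn": [0]}}

```text
time_s: 8.05
position: [602.1, 110.5, 26.4]
eef_rot: [[0.186, 0.983, 0.0], [0.983, -0.186, 0.0], [0.0, 0.0, -1.0]]
force: [-2.8, -0.7, -2.5]
grip_width: 0.471
grip_force: 40.0
```

Emit:
{"name": "servo_tool", "arguments": {"slide": [[0.002, 0, 0]], "turn": [0]}}

```text
time_s: 8.18
position: [602.5, 112.4, 26.4]
eef_rot: [[0.186, 0.983, -0.0], [0.983, -0.186, -0.0], [-0.0, -0.0, -1.0]]
force: [-2.8, -1.4, -3.1]
grip_width: 0.469
grip_force: 40.0
```

Emit:
{"name": "servo_tool", "arguments": {"slide": [[0.001, 0, 0]], "turn": [0]}}

```text
time_s: 8.3
position: [602.6, 113.4, 26.4]
eef_rot: [[0.186, 0.983, -0.0], [0.983, -0.186, -0.0], [-0.0, -0.0, -1.0]]
force: [-3.3, -0.1, -4.2]
grip_width: 0.466
grip_force: 40.0
```

Emit:
{"name": "servo_tool", "arguments": {"slide": [[0.001, 0, 0]], "turn": [0]}}

```text
time_s: 8.43
position: [602.8, 114.3, 26.4]
eef_rot: [[0.186, 0.983, 0.0], [0.983, -0.186, -0.0], [-0.0, 0.0, -1.0]]
force: [-2.6, -0.8, -4.8]
grip_width: 0.469
grip_force: 40.0
```

Emit:
{"name": "servo_tool", "arguments": {"slide": [[0.0015, 0, 0]], "turn": [0]}}

```text
time_s: 8.55
position: [603.1, 115.8, 26.3]
eef_rot: [[0.186, 0.983, -0.0], [0.983, -0.186, -0.0], [-0.0, -0.0, -1.0]]
force: [-3.1, -0.5, -3.8]
grip_width: 0.47
grip_force: 40.0
```

Emit:
{"name": "servo_tool", "arguments": {"slide": [[0.001, 0, 0]], "turn": [0]}}

```text
time_s: 8.68
position: [603.3, 116.8, 26.3]
eef_rot: [[0.186, 0.983, -0.0], [0.983, -0.186, -0.0], [-0.0, -0.0, -1.0]]
force: [-1.4, -0.7, -4.1]
grip_width: 0.468
grip_force: 40.0
```

Emit:
{"name": "servo_tool", "arguments": {"slide": [[0.001, 0, 0]], "turn": [0]}}

```text
time_s: 8.8
position: [603.5, 117.8, 26.4]
eef_rot: [[0.186, 0.983, 0.0], [0.983, -0.186, -0.0], [-0.0, 0.0, -1.0]]
force: [-2.7, -1.5, -4.8]
grip_width: 0.47
grip_force: 40.0
```

Emit:
{"name": "servo_tool", "arguments": {"slide": [[0.001, 0, 0]], "turn": [0]}}

```text
time_s: 8.93
position: [603.6, 118.6, 26.4]
eef_rot: [[0.186, 0.983, -0.0], [0.983, -0.186, -0.0], [-0.0, -0.0, -1.0]]
force: [-2.9, -5.8, -3.9]
grip_width: 0.47
grip_force: 40.0
```

Emit:
{"name": "servo_tool", "arguments": {"slide": [[0.0007, 0, 0], [0.0007, 0, 0]], "turn": [0, 0]}}

```text
time_s: 9.18
position: [603.6, 118.7, 26.4]
eef_rot: [[0.186, 0.983, -0.001], [0.983, -0.186, -0.001], [-0.001, -0.0, -1.0]]
force: [-2.8, -6.8, -3.3]
grip_width: 0.47
grip_force: 40.0
```

Emit:
{"name": "servo_tool", "arguments": {"slide": [[-0.004, -0.0003, 0.0003], [-0.01, -0.0003, 0.0003]], "turn": [0, 0]}}

```text
time_s: 9.43
position: [601.9, 109.8, 26.4]
eef_rot: [[0.186, 0.983, 0.001], [0.983, -0.186, 0.001], [0.001, 0.001, -1.0]]
force: [-0.5, 1.0, -4.0]
grip_width: 0.47
grip_force: 40.0
```

Emit:
{"name": "servo_tool", "arguments": {"slide": [[-0.005, 0, 0], [-0.01, 0, 0]], "turn": [0, 0]}}

```text
time_s: 9.68
position: [600.0, 99.5, 26.3]
eef_rot: [[0.186, 0.983, 0.001], [0.983, -0.186, 0.0], [0.0, 0.001, -1.0]]
force: [-1.3, 0.5, -2.8]
grip_width: 0.471
grip_force: 40.0
```

Emit:
{"name": "servo_tool", "arguments": {"slide": [[-0.005, 0, 0], [-0.01, 0, 0]], "turn": [0, 0]}}

```text
time_s: 9.93
position: [598.2, 89.7, 26.4]
eef_rot: [[0.186, 0.983, 0.001], [0.983, -0.186, 0.0], [0.0, 0.001, -1.0]]
force: [0.6, 1.7, -1.1]
grip_width: 0.47
grip_force: 40.0
```

Emit:
{"name": "servo_tool", "arguments": {"slide": [[-0.005, 0, 0], [-0.01, 0, 0]], "turn": [0, 0]}}

```text
time_s: 10.18
position: [596.3, 79.9, 26.3]
eef_rot: [[0.186, 0.983, 0.001], [0.983, -0.186, 0.0], [0.0, 0.001, -1.0]]
force: [1.5, 0.5, -1.6]
grip_width: 0.469
grip_force: 40.0
```

Emit:
{"name": "servo_tool", "arguments": {"slide": [[-0.005, 0, 0], [-0.01, 0, 0]], "turn": [0, 0]}}

```text
time_s: 10.42
position: [594.4, 70.0, 26.3]
eef_rot: [[0.186, 0.983, 0.001], [0.983, -0.186, 0.0], [0.0, 0.001, -1.0]]
force: [1.5, 1.8, 0.7]
grip_width: 0.467
grip_force: 40.0
```

Emit:
{"name": "servo_tool", "arguments": {"slide": [[-0.005, 0, 0], [-0.01, 0, 0]], "turn": [0, 0]}}

```text
time_s: 10.68
position: [592.6, 60.2, 26.3]
eef_rot: [[0.186, 0.983, 0.001], [0.983, -0.186, -0.0], [0.0, 0.001, -1.0]]
force: [2.6, 0.1, 0.7]
grip_width: 0.472
grip_force: 40.0
```

Emit:
{"name": "servo_tool", "arguments": {"slide": [[-0.005, 0, 0], [-0.01, 0, 0]], "turn": [0, 0]}}

```text
time_s: 10.92
position: [590.7, 50.4, 26.3]
eef_rot: [[0.186, 0.983, 0.001], [0.983, -0.186, -0.0], [0.0, 0.001, -1.0]]
force: [2.0, 0.8, 1.9]
grip_width: 0.469
grip_force: 40.0
```

Emit:
{"name": "servo_tool", "arguments": {"slide": [[-0.005, 0, 0], [-0.01, 0, 0]], "turn": [0, 0]}}

```text
time_s: 11.18
position: [588.9, 40.6, 26.3]
eef_rot: [[0.186, 0.983, 0.001], [0.983, -0.186, 0.0], [0.0, 0.001, -1.0]]
force: [4.1, 4.1, 2.5]
grip_width: 0.465
grip_force: 40.0
```

Emit:
{"name": "servo_tool", "arguments": {"slide": [[-0.005, 0, 0], [-0.01, 0, 0]], "turn": [0, 0]}}

```text
time_s: 11.42
position: [587.0, 30.8, 26.3]
eef_rot: [[0.186, 0.983, 0.001], [0.983, -0.186, 0.0], [0.0, 0.001, -1.0]]
force: [5.1, 3.6, 3.0]
grip_width: 0.469
grip_force: 40.0
```

Emit:
{"name": "servo_tool", "arguments": {"slide": [[-0.005, 0, 0], [-0.01, 0, 0]], "turn": [0, 0]}}

```text
time_s: 11.68
position: [585.1, 20.9, 26.3]
eef_rot: [[0.186, 0.983, 0.001], [0.983, -0.186, -0.0], [-0.0, 0.001, -1.0]]
force: [4.9, 0.6, 3.4]
grip_width: 0.469
grip_force: 40.0
```

Emit:
{"name": "servo_tool", "arguments": {"slide": [[-0.005, 0, 0], [-0.01, 0, 0]], "turn": [0, 0]}}

```text
time_s: 11.92
position: [583.2, 11.0, 26.3]
eef_rot: [[0.186, 0.983, 0.001], [0.983, -0.186, -0.0], [0.0, 0.001, -1.0]]
force: [4.4, 0.9, 4.2]
grip_width: 0.471
grip_force: 40.0
```

Emit:
{"name": "servo_tool", "arguments": {"slide": [[-0.005, 0, 0], [-0.01, 0, 0]], "turn": [0, 0]}}

```text
time_s: 12.18
position: [581.4, 1.2, 26.3]
eef_rot: [[0.186, 0.983, 0.001], [0.983, -0.186, -0.0], [0.0, 0.001, -1.0]]
force: [6.3, 0.4, 3.3]
grip_width: 0.467
grip_force: 40.0
```

Emit:
{"name": "servo_tool", "arguments": {"slide": [[-0.005, 0.0008, -0.0004]], "turn": [0]}}

```text
time_s: 12.3
position: [580.5, -3.8, 26.3]
eef_rot: [[0.186, 0.983, -0.001], [0.983, -0.186, 0.0], [-0.0, -0.001, -1.0]]
force: [2.1, 1.2, 1.6]
grip_width: 0.474
grip_force: 40.0
```

Emit:
{"name": "servo_tool", "arguments": {"slide": [[-0.005, 0, 0]], "turn": [0]}}

```text
time_s: 12.42
position: [579.6, -8.7, 26.3]
eef_rot: [[0.186, 0.983, -0.001], [0.983, -0.186, 0.0], [-0.0, -0.001, -1.0]]
force: [2.4, 1.8, 1.9]
grip_width: 0.469
grip_force: 40.0
```

Emit:
{"name": "servo_tool", "arguments": {"slide": [[-0.005, 0, 0]], "turn": [0]}}

```text
time_s: 12.55
position: [578.7, -13.6, 26.3]
eef_rot: [[0.186, 0.983, -0.001], [0.983, -0.186, 0.0], [-0.0, -0.001, -1.0]]
force: [1.1, 2.3, 1.4]
grip_width: 0.472
grip_force: 40.0
```

Emit:
{"name": "servo_tool", "arguments": {"slide": [[-0.005, 0, 0]], "turn": [0]}}

```text
time_s: 12.68
position: [577.8, -18.5, 26.3]
eef_rot: [[0.186, 0.983, -0.001], [0.983, -0.186, 0.0], [-0.0, -0.001, -1.0]]
force: [1.7, 0.7, 1.3]
grip_width: 0.472
grip_force: 40.0
```

Emit:
{"name": "servo_tool", "arguments": {"slide": [[-0.005, 0, 0]], "turn": [0]}}

```text
time_s: 12.8
position: [576.8, -23.4, 26.3]
eef_rot: [[0.186, 0.983, -0.001], [0.983, -0.186, 0.0], [-0.0, -0.001, -1.0]]
force: [0.5, 1.7, 1.2]
grip_width: 0.471
grip_force: 40.0
```

Emit:
{"name": "servo_tool", "arguments": {"slide": [[-0.005, 0, 0]], "turn": [0]}}

```text
time_s: 12.92
position: [575.9, -28.3, 26.3]
eef_rot: [[0.186, 0.983, -0.001], [0.983, -0.186, 0.0], [-0.0, -0.001, -1.0]]
force: [-0.3, 2.4, 0.1]
grip_width: 0.467
grip_force: 40.0
```

Emit:
{"name": "servo_tool", "arguments": {"slide": [[-0.005, 0, 0]], "turn": [0]}}

```text
time_s: 13.05
position: [575.0, -33.2, 26.3]
eef_rot: [[0.186, 0.983, -0.001], [0.983, -0.186, 0.0], [-0.0, -0.001, -1.0]]
force: [-0.1, 1.7, -0.2]
grip_width: 0.471
grip_force: 40.0
```

Emit:
{"name": "servo_tool", "arguments": {"slide": [[-0.005, 0, 0]], "turn": [0]}}

```text
time_s: 13.18
position: [574.1, -38.1, 26.4]
eef_rot: [[0.186, 0.983, -0.001], [0.983, -0.186, 0.0], [-0.0, -0.001, -1.0]]
force: [-1.2, 2.1, -0.3]
grip_width: 0.471
grip_force: 40.0
```

Emit:
{"name": "servo_tool", "arguments": {"slide": [[-0.005, 0.0003, 0]], "turn": [0]}}

```text
time_s: 13.3
position: [573.2, -43.0, 26.3]
eef_rot: [[0.186, 0.983, -0.002], [0.983, -0.186, 0.0], [-0.0, -0.002, -1.0]]
force: [-3.3, 2.9, 1.1]
grip_width: 0.471
grip_force: 40.0
```

Emit:
{"name": "servo_tool", "arguments": {"slide": [[-0.005, 0, 0]], "turn": [0]}}

```text
time_s: 13.42
position: [572.3, -48.0, 26.3]
eef_rot: [[0.186, 0.983, -0.002], [0.983, -0.186, 0.0], [-0.0, -0.002, -1.0]]
force: [-3.8, 2.6, 1.7]
grip_width: 0.47
grip_force: 40.0
```

Emit:
{"name": "servo_tool", "arguments": {"slide": [[-0.005, 0, 0]], "turn": [0]}}

```text
time_s: 13.55
position: [571.4, -52.9, 26.3]
eef_rot: [[0.186, 0.983, -0.001], [0.983, -0.186, 0.0], [-0.0, -0.001, -1.0]]
force: [-4.4, 3.0, 1.2]
grip_width: 0.467
grip_force: 40.0
```

Emit:
{"name": "servo_tool", "arguments": {"slide": [[-0.005, 0, 0]], "turn": [0]}}

```text
time_s: 13.68
position: [570.4, -57.8, 26.3]
eef_rot: [[0.186, 0.983, -0.001], [0.983, -0.186, 0.0], [0.0, -0.001, -1.0]]
force: [-4.1, 3.0, 1.0]
grip_width: 0.472
grip_force: 40.0
```

Emit:
{"name": "servo_tool", "arguments": {"slide": [[-0.005, 0, 0]], "turn": [0]}}

```text
time_s: 13.8
position: [569.6, -62.1, 26.4]
eef_rot: [[0.186, 0.982, -0.001], [0.982, -0.186, 0.001], [0.001, -0.001, -1.0]]
force: [-2.3, 9.8, 1.8]
grip_width: 0.472
grip_force: 40.0
```

Emit:
{"name": "servo_tool", "arguments": {"slide": [[-0.005, 0, 0]], "turn": [0]}}

```text
time_s: 13.92
position: [568.8, -66.6, 26.4]
eef_rot: [[0.186, 0.983, -0.001], [0.983, -0.186, 0.002], [0.001, -0.001, -1.0]]
force: [-2.6, 11.7, 0.8]
grip_width: 0.467
grip_force: 40.0
```

Emit:
{"name": "servo_tool", "arguments": {"slide": [[-0.005, 0, 0]], "turn": [0]}}

```text
time_s: 14.05
position: [567.8, -71.6, 26.4]
eef_rot: [[0.186, 0.983, -0.001], [0.983, -0.186, 0.001], [0.001, -0.001, -1.0]]
force: [-3.9, 9.4, 1.5]
grip_width: 0.469
grip_force: 40.0
```

Emit:
{"name": "servo_tool", "arguments": {"slide": [[-0.005, 0.0003, 0]], "turn": [0]}}

```text
time_s: 14.18
position: [566.9, -76.5, 26.3]
eef_rot: [[0.186, 0.983, -0.002], [0.983, -0.186, 0.002], [0.001, -0.002, -1.0]]
force: [-5.4, 10.0, 3.4]
grip_width: 0.471
grip_force: 40.0
```

Emit:
{"name": "servo_tool", "arguments": {"slide": [[-0.004, -0.0006, 0]], "turn": [0]}}

```text
time_s: 14.3
position: [566.1, -80.6, 26.4]
eef_rot: [[0.186, 0.983, -0.0], [0.983, -0.186, 0.001], [0.001, -0.001, -1.0]]
force: [0.9, 7.3, -1.9]
grip_width: 0.472
grip_force: 40.0
```

Emit:
{"name": "servo_tool", "arguments": {"slide": [[-0.004, 0, 0]], "turn": [0]}}

```text
time_s: 14.42
position: [565.4, -84.7, 26.4]
eef_rot: [[0.186, 0.983, -0.0], [0.983, -0.186, 0.001], [0.001, -0.001, -1.0]]
force: [-2.7, 4.6, 0.4]
grip_width: 0.469
grip_force: 40.0
```

Emit:
{"name": "servo_tool", "arguments": {"slide": [[-0.004, 0, 0]], "turn": [0]}}

```text
time_s: 14.55
position: [564.5, -89.0, 26.3]
eef_rot: [[0.186, 0.983, -0.001], [0.983, -0.186, 0.0], [0.0, -0.001, -1.0]]
force: [-2.0, 1.7, -1.1]
grip_width: 0.467
grip_force: 40.0
```

Emit:
{"name": "servo_tool", "arguments": {"slide": [[-0.004, 0, 0]], "turn": [0]}}

```text
time_s: 14.68
position: [563.8, -93.2, 26.4]
eef_rot: [[0.186, 0.983, -0.001], [0.983, -0.186, 0.0], [-0.0, -0.001, -1.0]]
force: [-2.9, 2.9, -1.5]
grip_width: 0.469
grip_force: 40.0
```

Emit:
{"name": "servo_tool", "arguments": {"slide": [[-0.004, 0, 0]], "turn": [0]}}

```text
time_s: 14.8
position: [563.0, -97.1, 26.3]
eef_rot: [[0.186, 0.983, -0.001], [0.983, -0.186, 0.0], [-0.0, -0.001, -1.0]]
force: [-2.1, 1.9, -0.9]
grip_width: 0.472
grip_force: 40.0
```

Emit:
{"name": "servo_tool", "arguments": {"slide": [[-0.004, 0, 0]], "turn": [0]}}

```text
time_s: 14.92
position: [562.3, -101.0, 26.4]
eef_rot: [[0.186, 0.983, -0.001], [0.983, -0.186, 0.0], [-0.0, -0.001, -1.0]]
force: [-4.4, 2.4, -2.5]
grip_width: 0.464
grip_force: 40.0
```

Emit:
{"name": "servo_tool", "arguments": {"slide": [[-0.005, 0, 0], [-0.01, 0, 0]], "turn": [0, 0]}}

```text
time_s: 15.18
position: [560.4, -110.9, 26.3]
eef_rot: [[0.186, 0.983, -0.001], [0.983, -0.186, 0.0], [0.0, -0.001, -1.0]]
force: [-5.2, 2.8, -2.4]
grip_width: 0.471
grip_force: 40.0
```

Emit:
{"name": "servo_tool", "arguments": {"slide": [[-0.005, 0, 0], [-0.01, 0, 0]], "turn": [0, 0]}}

```text
time_s: 15.42
position: [558.6, -120.7, 26.4]
eef_rot: [[0.186, 0.983, -0.001], [0.983, -0.186, 0.0], [0.0, -0.001, -1.0]]
force: [-4.5, 2.5, -3.6]
grip_width: 0.47
grip_force: 40.0
```

Emit:
{"name": "servo_tool", "arguments": {"slide": [[-0.005, 0, 0], [-0.01, 0, 0]], "turn": [0, 0]}}

```text
time_s: 15.68
position: [556.7, -130.5, 26.3]
eef_rot: [[0.186, 0.983, -0.001], [0.983, -0.186, 0.0], [0.0, -0.001, -1.0]]
force: [-3.8, 2.6, -3.7]
grip_width: 0.468
grip_force: 40.0
```

Emit:
{"name": "servo_tool", "arguments": {"slide": [[-0.005, 0, 0], [-0.01, 0, 0]], "turn": [0, 0]}}

```text
time_s: 15.92
position: [554.9, -140.4, 26.4]
eef_rot: [[0.186, 0.983, -0.001], [0.983, -0.186, 0.0], [0.0, -0.001, -1.0]]
force: [-3.5, 3.1, -4.1]
grip_width: 0.471
grip_force: 40.0
```

Emit:
{"name": "servo_tool", "arguments": {"slide": [[-0.005, 0, 0], [-0.01, 0, 0]], "turn": [0, 0]}}

```text
time_s: 16.18
position: [553.0, -150.2, 26.3]
eef_rot: [[0.186, 0.983, -0.001], [0.983, -0.186, 0.0], [0.0, -0.001, -1.0]]
force: [-4.3, 2.6, -4.6]
grip_width: 0.473
grip_force: 40.0
```

Emit:
{"name": "servo_tool", "arguments": {"slide": [[-0.005, -0.0004, 0.0004], [-0.01, -0.0004, 0.0004]], "turn": [0, 0]}}

```text
time_s: 16.42
position: [551.1, -160.0, 26.3]
eef_rot: [[0.186, 0.983, 0.0], [0.983, -0.186, -0.0], [-0.0, 0.0, -1.0]]
force: [-4.5, 1.9, -0.2]
grip_width: 0.469
grip_force: 40.0
```

Emit:
{"name": "servo_tool", "arguments": {"slide": [[-0.005, 0, 0], [-0.01, 0, 0]], "turn": [0, 0]}}

```text
time_s: 16.68
position: [549.3, -169.9, 26.3]
eef_rot: [[0.186, 0.983, 0.0], [0.983, -0.186, -0.0], [-0.0, 0.0, -1.0]]
force: [-4.2, 2.4, 1.7]
grip_width: 0.472
grip_force: 40.0
```

Emit:
{"name": "servo_tool", "arguments": {"slide": [[-0.002, 0, 0], [-0.003, 0, 0]], "turn": [0, 0]}}

```text
time_s: 16.92
position: [548.8, -172.6, 26.3]
eef_rot: [[0.186, 0.983, 0.0], [0.983, -0.186, -0.0], [-0.0, 0.0, -1.0]]
force: [-4.0, 1.7, 2.6]
grip_width: 0.473
grip_force: 40.0
```

Emit:
{"name": "servo_tool", "arguments": {"slide": [[-0.001, 0, 0]], "turn": [0]}}

```text
time_s: 17.05
position: [548.6, -173.4, 26.3]
eef_rot: [[0.186, 0.983, 0.0], [0.983, -0.186, -0.0], [-0.0, 0.0, -1.0]]
force: [-4.5, 2.2, 3.7]
grip_width: 0.471
grip_force: 40.0
```

Emit:
{"name": "servo_tool", "arguments": {"slide": [[-0.001, 0, 0]], "turn": [0]}}

```text
time_s: 17.18
position: [548.4, -174.4, 26.3]
eef_rot: [[0.186, 0.983, 0.0], [0.983, -0.186, -0.0], [-0.0, 0.0, -1.0]]
force: [-4.3, 1.1, 3.7]
grip_width: 0.47
grip_force: 40.0
```

Emit:
{"name": "servo_tool", "arguments": {"slide": [[-0.001, 0, 0]], "turn": [0]}}

```text
time_s: 17.3
position: [548.2, -175.4, 26.3]
eef_rot: [[0.186, 0.983, 0.0], [0.983, -0.186, -0.0], [-0.0, 0.0, -1.0]]
force: [-4.3, 3.0, 4.0]
grip_width: 0.471
grip_force: 40.0
```

s = -70.4, so about 1 mm remains.

Emit:
{"name": "servo_tool", "arguments": {"slide": [[-0.001, 0, 0]], "turn": [0]}}

```text
time_s: 17.42
position: [548.1, -176.4, 26.3]
eef_rot: [[0.186, 0.983, 0.0], [0.983, -0.186, -0.0], [-0.0, 0.0, -1.0]]
force: [-4.5, 2.5, 4.9]
grip_width: 0.469
grip_force: 40.0
```

Emit:
{"name": "servo_tool", "arguments": {"slide": [[-0.001, 0, 0]], "turn": [0]}}

```text
time_s: 17.55
position: [547.9, -177.0, 26.3]
eef_rot: [[0.186, 0.983, 0.0], [0.983, -0.186, 0.001], [0.001, 0.0, -1.0]]
force: [-2.5, 8.7, 4.8]
grip_width: 0.469
grip_force: 40.0
```

Emit:
{"name": "servo_tool", "arguments": {"slide": [[-0.0005, 0, 0], [-0.0005, 0, 0]], "turn": [0, 0]}}

```text
time_s: 17.8
position: [547.9, -177.1, 26.3]
eef_rot: [[0.186, 0.983, 0.0], [0.983, -0.186, 0.001], [0.001, 0.0, -1.0]]
force: [-2.9, 9.0, 5.3]
grip_width: 0.47
grip_force: 40.0
```

Emit:
{"name": "servo_tool", "arguments": {"slide": [[0.005, -0.0006, -0.0004], [0.01, -0.0006, -0.0004]], "turn": [0, 0]}}

```text
time_s: 18.05
position: [549.5, -168.1, 26.4]
eef_rot: [[0.186, 0.983, 0.001], [0.983, -0.186, -0.001], [-0.001, 0.002, -1.0]]
force: [2.4, -1.3, -6.0]
grip_width: 0.468
grip_force: 40.0
```

Emit:
{"name": "servo_tool", "arguments": {"slide": [[0.006, 0, 0], [0.012, 0, 0], [0.018, 0, 0], [0.024, 0, 0]], "turn": [0, 0, 0, 0]}}

```text
time_s: 18.55
position: [554.1, -144.0, 26.4]
eef_rot: [[0.186, 0.983, 0.001], [0.983, -0.186, -0.0], [-0.0, 0.001, -1.0]]
force: [5.3, -2.8, -9.3]
grip_width: 0.471
grip_force: 40.0
```

Emit:
{"name": "servo_tool", "arguments": {"slide": [[0.006, 0, 0], [0.012, 0, 0], [0.018, 0, 0], [0.024, 0, 0]], "turn": [0, 0, 0, 0]}}

```text
time_s: 19.05
position: [558.5, -120.4, 26.4]
eef_rot: [[0.186, 0.983, 0.001], [0.983, -0.186, -0.0], [-0.0, 0.001, -1.0]]
force: [4.8, -2.3, -10.1]
grip_width: 0.47
grip_force: 40.0
```

Emit:
{"name": "servo_tool", "arguments": {"slide": [[0.006, 0, 0], [0.012, 0, 0], [0.018, 0, 0], [0.018, 0, 0]], "turn": [0, 0, 0, 0]}}

```text
time_s: 19.55
position: [561.9, -102.4, 26.4]
eef_rot: [[0.186, 0.983, 0.001], [0.983, -0.186, 0.0], [0.0, 0.001, -1.0]]
force: [6.2, 0.8, -9.8]
grip_width: 0.471
grip_force: 40.0
```

Now I'll cross the tight place in 3 mm steps.

Emit:
{"name": "servo_tool", "arguments": {"slide": [[0.003, 0.0006, 0.0006], [0.006, 0.0006, 0.0006]], "turn": [0, 0]}}

```text
time_s: 19.8
position: [563.0, -97.0, 26.3]
eef_rot: [[0.186, 0.983, 0.0], [0.983, -0.186, -0.0], [-0.0, 0.0, -1.0]]
force: [-0.7, -1.0, 2.5]
grip_width: 0.472
grip_force: 40.0
```

Emit:
{"name": "servo_tool", "arguments": {"slide": [[0.003, 0, 0]], "turn": [0]}}

```text
time_s: 19.92
position: [563.5, -94.1, 26.3]
eef_rot: [[0.186, 0.983, 0.0], [0.983, -0.186, -0.0], [-0.0, 0.0, -1.0]]
force: [-1.7, -1.1, 3.7]
grip_width: 0.468
grip_force: 40.0
```

Emit:
{"name": "servo_tool", "arguments": {"slide": [[0.003, 0, 0]], "turn": [0]}}

```text
time_s: 20.05
position: [564.1, -91.2, 26.3]
eef_rot: [[0.186, 0.983, 0.0], [0.983, -0.186, -0.0], [-0.0, 0.0, -1.0]]
force: [-2.3, -0.8, 6.3]
grip_width: 0.471
grip_force: 40.0
```

Emit:
{"name": "servo_tool", "arguments": {"slide": [[0.003, 0, 0]], "turn": [0]}}

```text
time_s: 20.18
position: [564.6, -88.6, 26.3]
eef_rot: [[0.186, 0.983, 0.0], [0.983, -0.186, -0.001], [-0.001, 0.0, -1.0]]
force: [-3.0, -6.9, 6.6]
grip_width: 0.466
grip_force: 40.0
```

Emit:
{"name": "servo_tool", "arguments": {"slide": [[0.003, 0, 0]], "turn": [0]}}

```text
time_s: 20.3
position: [565.0, -86.1, 26.3]
eef_rot: [[0.186, 0.983, -0.0], [0.983, -0.186, -0.001], [-0.001, 0.0, -1.0]]
force: [-2.7, -9.5, 6.4]
grip_width: 0.47
grip_force: 40.0
```

Emit:
{"name": "servo_tool", "arguments": {"slide": [[0.003, 0, 0]], "turn": [0]}}

```text
time_s: 20.42
position: [565.6, -83.4, 26.3]
eef_rot: [[0.186, 0.983, -0.0], [0.983, -0.186, -0.001], [-0.001, 0.0, -1.0]]
force: [-5.0, -8.8, 6.4]
grip_width: 0.471
grip_force: 40.0
```

Emit:
{"name": "servo_tool", "arguments": {"slide": [[0.003, 0, 0]], "turn": [0]}}

```text
time_s: 20.55
position: [566.1, -80.4, 26.3]
eef_rot: [[0.186, 0.983, -0.0], [0.983, -0.186, -0.001], [-0.001, 0.0, -1.0]]
force: [-3.6, -8.6, 6.7]
grip_width: 0.471
grip_force: 40.0
```

Emit:
{"name": "servo_tool", "arguments": {"slide": [[0.003, 0, 0]], "turn": [0]}}

```text
time_s: 20.68
position: [566.7, -77.3, 26.3]
eef_rot: [[0.186, 0.983, -0.0], [0.983, -0.186, -0.001], [-0.001, 0.0, -1.0]]
force: [-3.5, -8.4, 6.4]
grip_width: 0.469
grip_force: 40.0
```

Emit:
{"name": "servo_tool", "arguments": {"slide": [[0.003, 0, 0]], "turn": [0]}}

```text
time_s: 20.8
position: [567.3, -74.4, 26.3]
eef_rot: [[0.186, 0.983, -0.0], [0.983, -0.186, -0.001], [-0.001, 0.0, -1.0]]
force: [-3.8, -7.7, 6.3]
grip_width: 0.469
grip_force: 40.0
```

Emit:
{"name": "servo_tool", "arguments": {"slide": [[0.003, 0, 0]], "turn": [0]}}

```text
time_s: 20.92
position: [567.8, -71.4, 26.3]
eef_rot: [[0.186, 0.983, -0.0], [0.983, -0.186, -0.001], [-0.001, 0.0, -1.0]]
force: [-3.4, -7.9, 6.8]
grip_width: 0.47
grip_force: 40.0
```

Emit:
{"name": "servo_tool", "arguments": {"slide": [[0.003, 0, 0]], "turn": [0]}}

```text
time_s: 21.05
position: [568.4, -68.4, 26.3]
eef_rot: [[0.186, 0.983, -0.0], [0.983, -0.186, -0.001], [-0.001, 0.0, -1.0]]
force: [-3.5, -6.8, 7.4]
grip_width: 0.472
grip_force: 40.0
```

Emit:
{"name": "servo_tool", "arguments": {"slide": [[0.003, 0, 0]], "turn": [0]}}

```text
time_s: 21.18
position: [569.0, -65.3, 26.3]
eef_rot: [[0.186, 0.983, -0.0], [0.983, -0.186, -0.001], [-0.001, 0.0, -1.0]]
force: [-2.0, -6.2, 6.4]
grip_width: 0.471
grip_force: 40.0
```

Emit:
{"name": "servo_tool", "arguments": {"slide": [[0.003, 0, 0]], "turn": [0]}}

```text
time_s: 21.3
position: [569.6, -62.1, 26.3]
eef_rot: [[0.186, 0.983, 0.0], [0.983, -0.186, -0.0], [-0.0, 0.0, -1.0]]
force: [-2.6, -2.5, 7.0]
grip_width: 0.468
grip_force: 40.0
```

Emit:
{"name": "servo_tool", "arguments": {"slide": [[0.003, 0, 0]], "turn": [0]}}

```text
time_s: 21.42
position: [570.2, -58.9, 26.3]
eef_rot: [[0.186, 0.983, 0.0], [0.983, -0.186, -0.0], [-0.0, 0.0, -1.0]]
force: [-2.5, -1.1, 5.3]
grip_width: 0.469
grip_force: 40.0
```

Emit:
{"name": "servo_tool", "arguments": {"slide": [[0.003, 0, 0]], "turn": [0]}}

```text
time_s: 21.55
position: [570.7, -55.8, 26.3]
eef_rot: [[0.186, 0.983, 0.0], [0.983, -0.186, -0.0], [-0.0, 0.0, -1.0]]
force: [-1.6, -1.2, 6.8]
grip_width: 0.467
grip_force: 40.0
```

Emit:
{"name": "servo_tool", "arguments": {"slide": [[0.003, 0, 0]], "turn": [0]}}

```text
time_s: 21.68
position: [571.3, -52.8, 26.3]
eef_rot: [[0.186, 0.983, 0.0], [0.983, -0.186, -0.0], [-0.0, 0.0, -1.0]]
force: [-2.0, -0.6, 6.7]
grip_width: 0.472
grip_force: 40.0
```

Emit:
{"name": "servo_tool", "arguments": {"slide": [[0.003, 0, 0]], "turn": [0]}}

```text
time_s: 21.8
position: [571.9, -49.9, 26.3]
eef_rot: [[0.186, 0.983, 0.0], [0.983, -0.186, -0.0], [-0.0, 0.0, -1.0]]
force: [-2.0, -0.6, 6.2]
grip_width: 0.471
grip_force: 40.0
```

Emit:
{"name": "servo_tool", "arguments": {"slide": [[-0.005, -0.0003, -0.0005], [-0.01, -0.0003, -0.0005], [-0.015, -0.0003, -0.0005], [-0.02, -0.0003, -0.0005], [-0.025, -0.0003, -0.0005]], "turn": [0, 0, 0, 0, 0]}}

```text
time_s: 22.42
position: [567.3, -74.2, 26.4]
eef_rot: [[0.186, 0.982, 0.001], [0.982, -0.186, 0.001], [0.001, 0.001, -1.0]]
force: [4.4, 7.3, -1.2]
grip_width: 0.469
grip_force: 40.0
```

Emit:
{"name": "servo_tool", "arguments": {"slide": [[0, 0, 0], [0, 0, 0]], "turn": [0, 0]}}

```text
time_s: 22.68
position: [567.1, -75.0, 26.4]
eef_rot: [[0.186, 0.983, 0.001], [0.983, -0.186, -0.0], [-0.0, 0.001, -1.0]]
force: [4.0, -1.1, -2.8]
grip_width: 0.469
grip_force: 40.0
```

Emit:
{"name": "servo_tool", "arguments": {"slide": [[0, 0, 0], [0, 0, 0], [0, 0, 0], [0, 0, 0], [0, 0, 0]], "turn": [0, 0, 0, 0, 0], "fingers": 0.2}}

```text
time_s: 23.3
position: [566.8, -74.6, 26.4]
eef_rot: [[0.186, 0.983, -0.0], [0.983, -0.186, -0.0], [-0.0, -0.0, -1.0]]
force: [-0.1, -0.4, -0.0]
grip_width: 0.797
grip_force: 0.0
```

Emit:
{"name": "servo_tool", "arguments": {"slide": [[0, 0, -0.01], [0, 0, -0.04], [0, 0, -0.08], [0, 0, -0.13], [0, 0, -0.18]], "turn": [0, 0, 0, 0, 0]}}

```text
time_s: 23.92
position: [566.6, -74.5, 208.8]
eef_rot: [[0.186, 0.983, 0.001], [0.983, -0.186, -0.0], [0.0, 0.001, -1.0]]
force: [0.5, 0.6, -0.6]
grip_width: 0.801
grip_force: 0.0
```

Emit:
{"name": "servo_tool", "arguments": {"slide": [[0.03, -0.03, 0], [0.06, -0.08, 0], [0.1, -0.13, 0], [0.14, -0.18, 0], [0.14, -0.2, 0]], "turn": [0, 0, 0, 0, 0]}}

```text
time_s: 24.55
position: [394.5, 102.0, 207.1]
eef_rot: [[0.183, 0.983, 0.001], [0.983, -0.183, 0.0], [0.0, 0.001, -1.0]]
force: [2.1, 1.4, 0.2]
grip_width: 0.804
grip_force: 0.0
```

Run:
```python
from h import *
from fit import W,box
print(robot.state()["position"],robot.state()["force"])
a=optics.camera("side")[170:290,200:320]; b=optics.camera("top")[180:300,200:350]
for n in("top","side"):
    for r in spotter.outline_of("head",n)[:1]:
        ys,xs=np.nonzero(r["mask"]); print(n,r["confidence"],back(n,[[xs.mean(),ys.mean()]],50))
cv2.imwrite("pics/end.png",np.hstack([cv2.resize(x,(x.shape[1]*29//10,348),interpolation=cv2.INTER_CUBIC) for x in(a,b)])[:,:,::-1])
```

```text
[394.48582044 101.95495192 207.10745537] [2.12740303 1.37613179 0.24427541]
top 0.46 [[561.3355129 -77.5313296  50.       ]]
side 0.58 [[563.52997724 -88.85320311  50.        ]]
```

View pics/end.png

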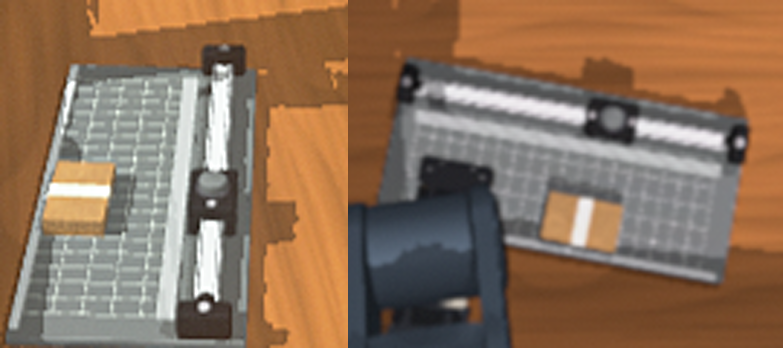

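The head stands alone at the tight place: about (610,118) in the top half of the picture and (212,200) in the side half. The button is up, the card pack hasn't moved, and the gripper is clear of everything.

```bash
python3 -c "
from station import robot
print(robot.job_done())"
```

```text
the job is handed in; nothing more can be done
None
```

I slid the head to the left stop, then the right stop, and left it released in the middle of the tight place, at about q = 103 mm; the tight place runs from about 88 to 119 mm of head travel. The job is handed in, but no verdict came back.

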